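# Lift the gauge holder off its dowels and hold it for wiping

### The job

I want to wipe the base plate under the gauge holder. Swing the keeper clear of the holder by its knob, take the holder by its handle, ease it straight up off the two dowels and hold it level and still about 10 cm above its seat on the base, with all three gauge pins standing in it; finish while you are holding it there. Go gently: do not force the holder against the base or the keeper, and do not touch the pins.

Things in the scene. Friction and masses are not known exactly. Their poses are not given: they have to be found in the camera images.
- base: Dark steel base plate, fixed, 92 x 208 mm, top 14 mm above the bench. Origin on the bench under the middle of the holder's seat; z up, y along the plate, which runs from y = -119 to +89 mm. Two 8 mm dowels at x = 0, y = -62 and +62 mm stand 13 mm above the plate in 10 mm holes of the holder. The keeper is at the -y end.
- base_seat (a point): Middle of the holder's seat on the top face of the base plate, 14 mm above the bench; same axes as the base.
- keeper (a joint): Steel swing arm on a vertical pivot, 35 to 42 mm above the bench. At 0 its nose points to the base's +y, 1.5 mm above the last 10 mm of the holder's top, which locks it; its tail with the knob points to -y. Angle in rad, clockwise from above (knob goes to the base's -x side); starts at 0 to 0.25, clear of the holder from 1.1, stop at 1.57. Stays where left; about 1.5 N at the knob moves it.
- keeper_knob (a point): Middle of the upright black knob on the keeper's tail, 34 mm from the pivot's axis: 14 mm diameter, 28 mm tall, from 14 mm below to 14 mm above this point, which is 57.5 mm above the bench.
- keeper_pivot (a point): Point on the keeper's vertical pivot axis, at x = 0, y = -96 mm of the base, 58 mm above the bench (the height of the knob's middle).
- holder: Loose grey plastic gauge holder, block 64 x 150 x 20 mm (x, y, z), with a handle on its middle. Origin at the centre of its underside, z up, y along its length, yaw as the base at the start. Sockets 14 mm deep at x = +-17, y = +-42 mm hold three pins; the one at +17, +42 is empty. 0.6 to 0.8 kg with the pins; balance point within 13 mm of the handle's middle seen from above.
- holder_handle (a point): Middle of the holder's handle: a black rounded bar 14 mm thick (x), 64 mm long (y), 22 mm tall, on two 8 mm uprights at y = +-22 mm; 61 mm above the holder's underside (75 mm above the bench at the start). Free on both sides; grip it across its 14 mm, with 15 to 40 N at its middle it stays level. Same axes as the holder.
- holder_seat (a point): Centre of the holder's underside; 0 mm above base_seat when the holder is seated.
- slim_pin: Ground steel pin of 18 mm diameter, 55 mm long, standing loose in the socket at x = -17, y = +42 mm of the holder, 41 mm of it showing. Origin at the centre of its lower end face, 6 mm above the holder's underside.
- middle_pin: Ground steel pin of 20 mm diameter, 50 mm long, standing loose in the socket at x = +17, y = -42 mm of the holder, 36 mm showing. Origin at the centre of its lower end face, 6 mm above the holder's underside.
- stout_pin: Ground steel pin of 22 mm diameter, 45 mm long, standing loose in the socket at x = -17, y = -42 mm of the holder, 31 mm showing. Origin at the centre of its lower end face, 6 mm above the holder's underside.
Not all that is in view belongs to the job. Leave any red look-alike of the slim_pin alone.

How it is judged:
By the outcome, as a careful person would: the job done as asked, in the order asked, and still so for the second after the job is handed in, while the arm keeps its last pose, push and grip.
It also fails if it takes over 43 s, if anything falls off the work surface, if the arm or the gripper's body presses on something with over 40 N, if the wrist force passes 120 N, or if a joint passes its speed limit or range.

### The arm

A 6-joint arm with a two-finger parallel gripper is mounted at the origin on a cart in front of the work surface, level with it; the furniture and walls round the work are solid. World frame = base frame: x ahead of the robot, y to its left, z up, the work surface at z = 0. Lengths are in m, angles in degrees, forces in N, time in s.
With the tool pointing down it reaches from about 0.3 to 0.875 m from the base axis. Payload 6.4 kg.
Tool frame: the origin (TCP) lies midway between the tips of the shut fingers; the grasp point (between the pads) lies 19 mm behind it; z points along the fingers, y is the line along which they close (so a half turn about z gives the same grasp; the last joint's range is limited). The gripper opens to 88 mm and grips with 3 to 60 N. Pads are 18 mm wide; open, the fingers measure 123 mm over their backs; the gripper's body (75 mm by 187 mm) begins 45 mm behind the grasp point.
Start: joints at [-81.778, 10.359, 92.074, -0, 77.567, -11.82], TCP at [0.197, -0.54, 0.239] pointing down, gripper open.
Joint ranges: [-171.53, 171.53], [-51.25, 118.39], [17.06, 147.69], [-65.23, 245.23], [0, 150.52], [-178.68, 178.68]. Speed limits (degrees/s): [147.25, 147.25, 172.46, 180, 180, 180].

### API

Orientations are given as a 3x3 rotation matrix whose columns are the frame's x, y, z axes.
In Python, from station import arm gives the robot as it stands. Calls block until the motion is done:
- arm.reach(position, orientation): joint-space move of the TCP to a pose.
- arm.move_straight(position, velocity=0.15, rot=None): straight line of the TCP; rot=None keeps the orientation; velocity is the mean speed in m/s.
- arm.movej(angles): joint-space move.
- arm.gripper_to(opening, force=None): opening from 0.0 (shut) to 1.0 (fully open); force is the grip in N (None keeps the last); returns when the fingers have stopped.
- arm.dwell(seconds).
- arm.inverse_kinematics(position, orientation): joint angles nearest the present ones, or None.
- arm.get_image(name): name is "scene" or "top" or "wrist"; returns a dict with "image" (480x640x3 uint8, red, green, blue), "depth" (480x640 float32, m along the optical axis (not along the pixel's ray), 0 where there is no reading), "K" (3x3 intrinsics, pixels), "pose" (4x4, takes a point from camera to world coordinates). Camera axes: x right, y up, looking along -z (the intrinsics and any distortion apply to the point x, -y, -z); pixel columns grow to the right and rows downward; lengths in m; the calibration is good to about 2 mm. A picture is of the moment at which its call begins.
A pose or a line that the arm cannot do raises arm.PlanningError and nothing moves.
- arm.hand_in(): hands the job in; it is judged then, once.
Readings, each from a call of its own:
- arm.current_time(): time.
- arm.current_joints(): joint angles.
- arm.current_dq(): joint speeds.
- arm.current_joint_torque(): joint torques, N m.
- arm.current_ee_pos(): TCP position.
- arm.current_orientation(): TCP orientation.
- arm.current_ft_force(): force on the tool from outside, world axes, zero at the start.
- arm.current_torque(): the same for the moment, N m.
- arm.current_gripper_width(): opening from 0.0 (shut) to 1.0 (fully open).
- arm.current_gripper_force(): force on a finger pad.
Only numpy, scipy, OpenCV 4.12 (cv2) and the standard library are available. Lean on these libraries where they do the work, as an engineer would, in place of code of your own. Each camera call takes 0.05 s, during which the arm holds its last target. There are 200 camera calls.

## Working session

There is one attempt and no reset: what is moved stays moved. The work goes in short steps, each a Python script; the robot and the scene stay as the last script left them, time stands still between calls to the robot, and variables do not carry over. Pictures are saved under pics/ and viewed, at most 10 in all, crops included, and the job is handed in when it is done.

```bash
mkdir -p pics
python3 - <<'E'
from station import arm
import cv2,numpy as np
for n in("top","scene"):
    d=arm.get_image(n); cv2.imwrite(f"pics/{n}0.png",d["image"][:,:,::-1]); np.savez(f"{n}0.npz",**{k:d[k] for k in("image","depth","K","pose")}); print(n,d["K"].tolist(),d["pose"].round(3).tolist(),[k for k in d])
E
```

```text
top [[469.0927098930074, 0.0, 314.08962493339726], [0.0, 469.0927098930074, 242.01388863879657], [0.0, 0.0, 1.0]] [[0.001, 0.985, -0.175, 0.398], [-1.0, 0.006, 0.028, -0.011], [0.029, 0.175, 0.984, 0.9], [0.0, 0.0, 0.0, 1.0]] ['image', 'depth', 'K', 'pose']
scene [[620.5928959169969, 0.0, 320.18329127198535], [0.0, 620.5928959169969, 241.9118755284884], [0.0, 0.0, 1.0]] [[-0.753, 0.507, -0.42, 0.183], [-0.658, -0.572, 0.489, 0.384], [0.008, 0.645, 0.764, 0.721], [0.0, 0.0, 0.0, 1.0]] ['image', 'depth', 'K', 'pose']
```

View pics/top0.png

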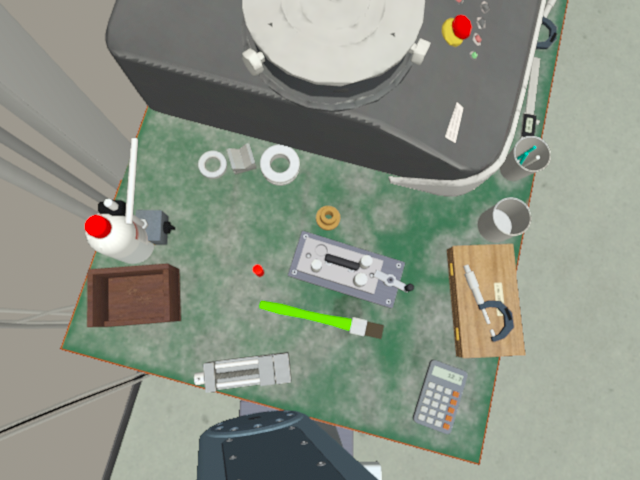

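View pics/scene0.png

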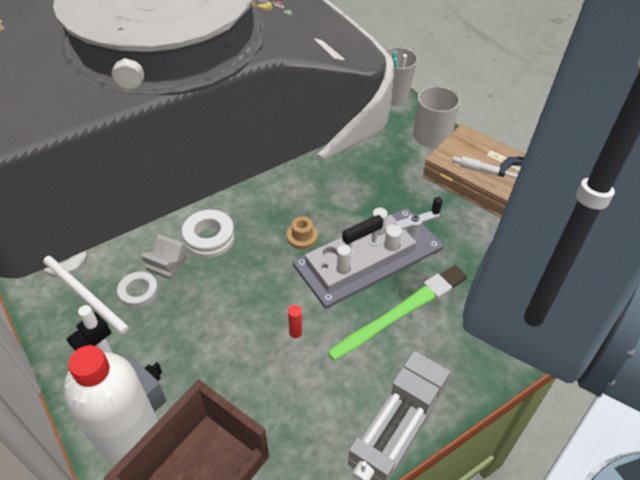

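Top view: handle at about (342,260), keeper knob at (409,287), pivot near (390,280); base +y points left and slightly up. In the scene view the handle is at (362,229) and the knob at (437,205). Next I cast rays and go above for a wrist look.

```bash
cat > h.py <<'E'
import numpy as np, cv2
def ray(d,u,v):
    K,P=d["K"],d["pose"]; c=np.array([(u-K[0,2])/K[0,0],-(v-K[1,2])/K[1,1],-1.]); return P[:3,3],P[:3,:3]@c
def onplane(d,u,v,z):
    o,r=ray(d,u,v); return o+r*(z-o[2])/r[2]
def blobs(d,thr,amin,roi):
    """dark blobs: area, minAreaRect, centroid inside roi (u0,v0,u1,v1)"""
    u0,v0,u1,v1=roi; m=(d["image"].max(2)<thr).astype(np.uint8)[v0:v1,u0:u1]
    cs,_=cv2.findContours(m,cv2.RETR_EXTERNAL,cv2.CHAIN_APPROX_NONE); out=[]
    for c in cs:
        M=cv2.moments(c)
        if M["m00"]>=amin: out.append((M["m00"],np.array([M["m10"]/M["m00"]+u0,M["m01"]/M["m00"]+v0]),cv2.minAreaRect(c)))
    return sorted(out,key=lambda b:-b[0])
def Rdown(yax):
    """tool down, y axis (closing line) along the horizontal yax"""
    y=np.array([yax[0],yax[1],0.]);y/=np.linalg.norm(y);z=np.array([0,0,-1.]);return np.c_[np.cross(y,z),y,z]
E
python3 - <<'E'
from h import *
from station import arm
d=np.load("top0.npz");s=np.load("scene0.npz")
for dd,roi,n in((d,(285,225,420,315),"top"),(s,(290,190,450,305),"scene")):
    for b in blobs(dd,55,15,roi)[:4]:
        h=onplane(dd,*b[1],.086);k=onplane(dd,*b[1],.0575);print(n,b[0],b[1].round(1),b[2],"z86",h.round(4),"z57",k.round(4),dd["depth"][int(b[1][1]),int(b[1][0])])
# base plate outline
m=d["image"][225:315,285:415];print(m[60,20],m[45,10])
E
```

```text
scene 285.5 [361.9 231.7] ((72.1269302368164, 39.265380859375), (12.590656280517578, 42.91020965576172), 64.44003295898438) z86 [ 0.5016 -0.0734  0.086 ] z57 [ 0.5159 -0.094   0.0575] 0.84866315
scene 78.5 [436.1 206.5] ((146.20590209960938, 16.176471710205078), (7.761139392852783, 13.824529647827148), 14.03624439239502) z86 [ 0.4528 -0.1797  0.086 ] z57 [ 0.4649 -0.2051  0.0575] 0.9096418
[ 93 133 105] [176 181 188]
```

Run:
```python
from h import *
from station import arm
a=np.radians(-16); R=Rdown([np.cos(a),np.sin(a)])
print(R.round(2).tolist())
best=None
for s in(1,-1):
    R=Rdown([s*np.cos(a),s*np.sin(a)]); q=arm.inverse_kinematics([.49,-.13,.25],R); print(s,q)
    if q is not None and (best is None or abs(q[5])<abs(best[0][5])): best=(q,s)
arm.reach([.49,-.13,.25],Rdown([best[1]*np.cos(a),best[1]*np.sin(a)]))
w=arm.get_image("wrist");cv2.imwrite("pics/w1.png",w["image"][:,:,::-1]);np.savez("w1.npz",**w)
print(w["K"].tolist(),w["pose"].round(3).tolist(),arm.current_time(),arm.current_ee_pos())
```

```text
[[0.28, 0.96, 0.0], [0.96, -0.28, 0.0], [0.0, 0.0, -1.0]]
1 [-2.82952164e+01  9.65481304e-01  1.00970992e+02 -2.54444375e-14
  7.80635271e+01 -1.22952164e+01]
-1 [-2.82952164e+01  9.65481304e-01  1.00970992e+02 -2.54444375e-14
  7.80635271e+01  1.67704784e+02]
[[392.0044474967375, 0.0, 321.81281346797476], [0.0, 392.0044474967375, 237.87128310397767], [0.0, 0.0, 1.0]] [[0.961, 0.268, 0.071, 0.509], [-0.277, 0.928, 0.249, -0.066], [0.001, -0.259, 0.966, 0.397], [0.0, 0.0, 0.0, 1.0]] 1.9833 [ 0.4898745  -0.130936    0.24994075]
```

View pics/w1.png

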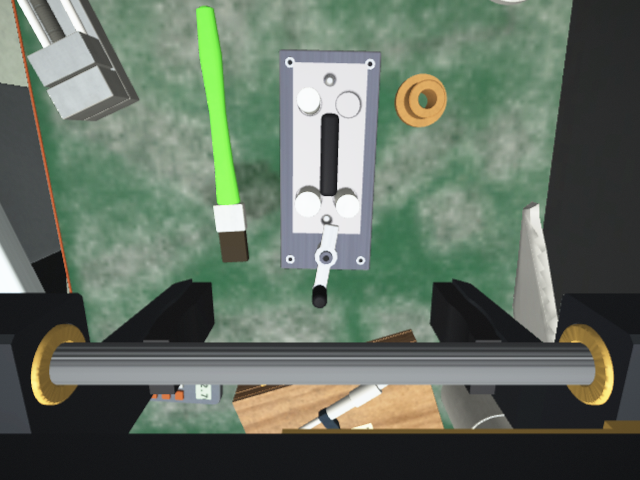

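The wrist view shows the handle at (330,155), dowels at (330,80) and (327,220), pivot at (326,257), knob at (320,296), and base screws at (290,63), (371,64), (290,259), (361,261).

Run:
```python
from h import *
d=np.load("w1.npz")
B={}
for b in blobs(d,70,60,(284,100,370,312)): print(b[0],b[1].round(1),b[2])
hb=[(b[1]) for b in blobs(d,70,60,(300,105,360,200))][0]
hd=onplane(d,*hb,.084);print("handle",hd.round(4))
p=lambda u,v,z:onplane(d,u,v,z)
s=[p(290,63,.014),p(371,64,.014),p(290,259,.014),p(361,261,.014)]
for a,b in((2,0),(3,1),(2,3)): v=s[b]-s[a];print("edge",np.linalg.norm(v).round(4),np.degrees(np.arctan2(v[1],v[0])).round(2))
D=[p(330,79.5,.027),p(326.5,219.5,.027)];v=D[0]-D[1];print("dowels",D[0].round(4),D[1].round(4),np.linalg.norm(v),np.degrees(np.arctan2(v[1],v[0])),"mid",(D[0]+D[1])/2)
pv=p(326,256.5,.042);print("pivot",pv.round(4),"knob top",p(319.5,290,.0715).round(4),"knob mid",p(320,297,.0575).round(4))
m=(d["image"].max(2)<70); ys,xs=np.where(m[280:312,300:340]);print("knob box",xs.min()+300,xs.max()+300,ys.min()+280,ys.max()+280)
cv2.imwrite("pics/w1k.png",cv2.resize(d["image"][200:315,260:400,::-1],None,fx=5,fy=5,interpolation=cv2.INTER_CUBIC))
```

```text
1246.0 [329.  154.2] ((45.093727111816406, 54.50146484375), (17.076040267944336, 81.14634704589844), 0.8951737284660339)
256.5 [319.2 296.4] ((35.0, 196.0), (22.0, 14.0), 90.0)
handle [ 0.51   -0.0833  0.084 ]
edge 0.1859 72.72
edge 0.1873 72.64
edge 0.0729 -17.78
dowels [ 0.5286 -0.0247  0.027 ] [ 0.4911 -0.1451  0.027 ] 0.12614021831554845 72.69986284399361 mid [ 0.50981637 -0.08490191  0.027     ]
pivot [ 0.4815 -0.1763  0.042 ] knob top [ 0.4696 -0.1956  0.0715] knob mid [ 0.4664 -0.2081  0.0575]
knob box 312 326 285 307
```

View pics/w1k.png

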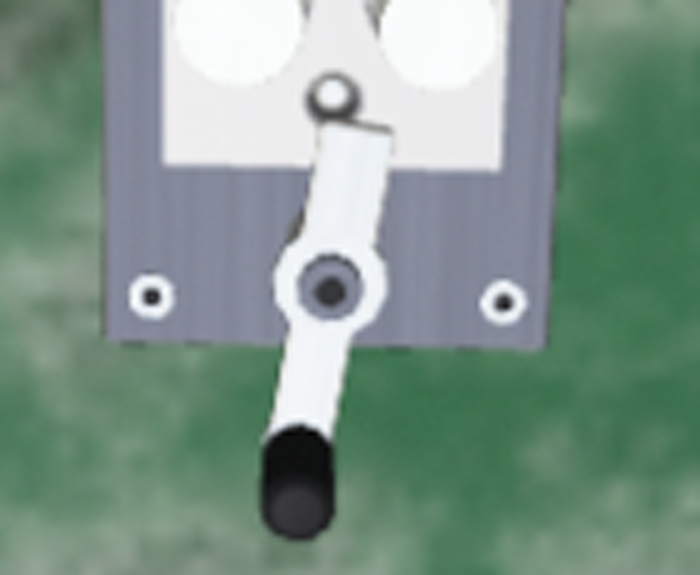

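Estimates agree: base +y points at 72.7°, pivot at (0.4814, -0.1765), keeper at about 0.17 rad, dowel spacing 126 mm (124 mm given). In the crop the knob top is at (300,510) and the pivot at (330,288). Now I grip the knob and swing it.

```bash
cat >> h.py <<'E'
Y=np.radians(72.7); MID=np.array([.5098,-.0847]); PIV=np.array([.4814,-.1765])
def knob(th,z):
    f=Y+np.pi-th; return np.r_[PIV+.034*np.array([np.cos(f),np.sin(f)]),z],Rdown([np.cos(f-np.pi/2+np.pi),np.sin(f-np.pi/2+np.pi)])
E
python3 - <<'E'
from h import *
from station import arm
p,R=knob(.17,.115)
if R[0,1]<0: print("flip?",R[:,1])
arm.gripper_to(.5); arm.reach(p,R); print(p,R[:,1],arm.current_joints().round(1))
arm.move_straight(knob(.17,.047)[0],.08); print("down",arm.current_ft_force().round(2))
arm.gripper_to(0.,6); print("w",arm.current_gripper_width(),arm.current_gripper_force(),arm.current_ft_force().round(2))
if .12<arm.current_gripper_width()<.2:
    for th in np.linspace(.17,1.42,8)[1:]:
        p,R=knob(th,.047); arm.move_straight(p,.05,R); f=arm.current_ft_force(); print(round(th,2),f.round(2),round(arm.current_gripper_width(),3))
        if np.linalg.norm(f)>12: print("STOP");break
print(arm.current_time(),arm.current_joints().round(1))
E
```

```text
[ 0.46594303 -0.20678336  0.115     ] [ 0.89068712 -0.45461682  0.        ] [-37.3  10.8 107.2   0.   62.  -10.3]
down [-0.29 -0.29  0.59]
w 0.15655587569530102 5.999999331543222 [ 0.15 -0.67  1.62]
0.35 [-1.5  -0.37  2.57] 0.154
0.53 [-2.51 -1.61  1.99] 0.156
0.71 [-2.27 -1.26  3.83] 0.153
0.88 [-2.64 -1.09  4.23] 0.156
1.06 [-2.9  -0.52  4.32] 0.158
1.24 [-1.7  -0.    4.57] 0.153
1.42 [-1.1  -0.17  3.57] 0.156
7.275 [-35.2  14.2 113.1   0.   52.7  63.1]
```

Swing was gentle. I release, rise, and look from above the handle.

Run:
```python
from h import *
from station import arm
arm.gripper_to(.3); p=arm.current_ee_pos(); arm.move_straight([p[0],p[1],.13],.12)
R=Rdown([np.sin(Y),-np.cos(Y)])
y=np.array([np.cos(Y),np.sin(Y)])
arm.reach(np.r_[MID-.03*y,.2],R); arm.gripper_to(.7)
w=arm.get_image("wrist");np.savez("w2.npz",**w);cv2.imwrite("pics/w2.png",w["image"][:,:,::-1])
for b in blobs(w,70,60,(250,100,420,400))[:4]: print(b[0],b[1].round(1),b[2],onplane(w,*b[1],.084).round(4))
print(arm.current_time(),arm.current_ft_force().round(2))
```

```text
1693.5 [320.7 187.9] ((70.5, 88.49998474121094), (18.999996185302734, 92.99998474121094), 0.0) [ 0.51  -0.083  0.084]
1679.5 [386.7 321.5] ((84.5, 212.5), (67.0, 169.0), 90.0) [ 0.5271 -0.1914  0.084 ]
369.5 [278.6 311.2] ((28.596153259277344, 211.01922607421875), (16.86598777770996, 27.260143280029297), 11.309932708740234) [ 0.4538 -0.1599  0.084 ]
337.0 [334.4 350. ] ((84.5, 250.0), (2.0, 169.0), 90.0) [ 0.4835 -0.2025  0.084 ]
10.3833 [ 0.33 -0.08 -0.57]
```

View pics/w2.png

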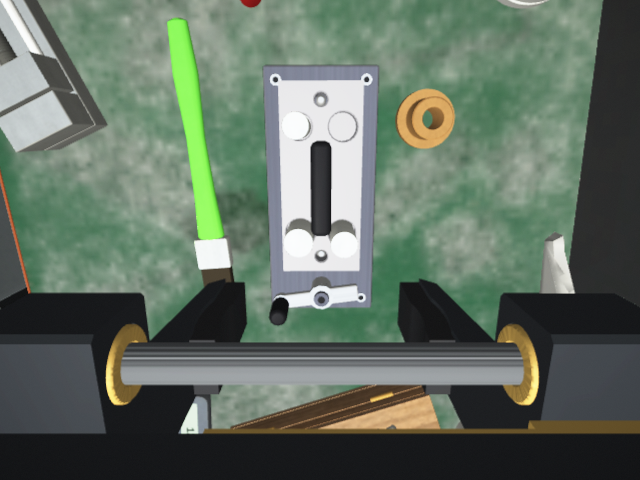

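The keeper is clear (knob at (279,311), arm crosswise), and the handle is at (321,188), aligned with the tool. Grip next.

Run:
```python
from h import *
from station import arm
H=np.array([.5099,-.0840]); R=Rdown([np.sin(Y),-np.cos(Y)])
arm.reach(np.r_[H,.12],R); arm.move_straight(np.r_[H,.056],.08); print("down",arm.current_ft_force().round(2))
arm.gripper_to(.0,8); arm.dwell(.2); X=R[:,1]
f=arm.current_ft_force(); print("closed",arm.current_gripper_width(),arm.current_gripper_force(),f.round(2),"base x,y",(f@X).round(2),(f@np.r_[np.cos(Y),np.sin(Y),0]).round(2),arm.current_torque().round(2),arm.current_time(),arm.current_ee_pos())
```

```text
down [ 0.05 -0.61 -0.12]
closed 0.1558936849886532 8.000097710173577 [-1.52 -0.14  0.51] base x,y -1.41 -0.59 [0.03 0.26 0.03] 12.7417 [ 0.50962533 -0.08386966  0.05592322]
```

Run:
```python
from h import *
from station import arm
arm.gripper_to(0.,32); arm.dwell(.2); X=np.r_[np.sin(Y),-np.cos(Y),0]; Yv=np.r_[np.cos(Y),np.sin(Y),0]
def rep(n):
    f=arm.current_ft_force();t=arm.current_torque(); print(n,"f xyz",round(f@X,2),round(f@Yv,2),round(f[2],2),"t",round(t@X,2),round(t@Yv,2),round(t[2],2),"w",round(arm.current_gripper_width(),3),arm.current_ee_pos().round(4)); return f
f=rep("grip"); p=arm.current_ee_pos(); p[2]=.056
for dz in(.001,.002,.004,.007,.010,.013,.017):
    q=p+[0,0,dz]; arm.move_straight(q,.015); f=rep(dz)
    if f[2]<-14 or np.hypot(f[0],f[1])>8: print("STOP");break
print(arm.current_time())
```

```text
grip f xyz -3.93 -0.29 2.76 t -0.07 0.41 0.0 w 0.158 [ 0.5096 -0.0839  0.0559]
0.001 f xyz -0.39 -0.25 -7.79 t 0.02 -0.07 0.0 w 0.152 [ 0.5093 -0.0838  0.0564]
0.002 f xyz 0.35 0.09 -8.05 t 0.11 -0.09 0.02 w 0.156 [ 0.5096 -0.0839  0.0578]
0.004 f xyz -0.14 0.97 -7.04 t 0.06 -0.09 0.02 w 0.155 [ 0.5098 -0.084   0.0602]
0.007 f xyz -0.24 -0.45 -7.31 t 0.03 -0.02 0.05 w 0.155 [ 0.5098 -0.0839  0.0632]
0.01 f xyz 0.14 0.56 -6.83 t 0.01 -0.07 0.01 w 0.157 [ 0.5098 -0.0839  0.0662]
0.013 f xyz -0.89 -0.78 -8.03 t -0.03 -0.1 0.04 w 0.158 [ 0.5098 -0.0839  0.0692]
0.017 f xyz 0.66 -0.69 -7.65 t 0.01 -0.07 -0.02 w 0.155 [ 0.5098 -0.084   0.0731]
15.4083
```

Free of the dowels with only its weight on the wrist (about 7 N); raise it to 100 mm and check.

Run:
```python
from h import *
from station import arm
p=arm.current_ee_pos(); arm.move_straight([.5098,-.084,.156],.04); arm.dwell(.8)
print(arm.current_ee_pos(),arm.current_ft_force().round(2),arm.current_torque().round(3),arm.current_gripper_force(),arm.current_time())
w=arm.get_image("wrist");s=arm.get_image("scene")
cv2.imwrite("pics/e.png",np.hstack([cv2.resize(w["image"],(400,300)),cv2.resize(s["image"][60:360,220:620],(400,300))])[:,:,::-1])
```

```text
[ 0.50981117 -0.08399932  0.15600535] [-1.13  0.13 -7.04] [ 0.045 -0.088  0.024] 32.00176287442446 18.4333
```

View pics/e.png

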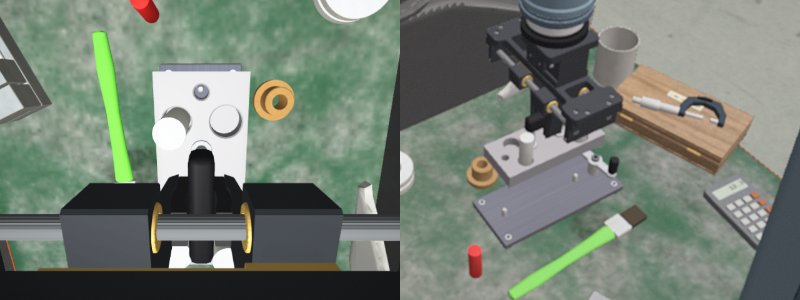

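The left wrist view shows the slim pin standing at (169,133) and the two rear pins at about (180,258) and (222,258). The scene view shows the holder clear of the bare plate with its dowels. I'll check level from depth.

Run:
```python
from h import *
from station import arm
w=arm.get_image("wrist"); D=w["depth"]; P=[]
X=np.r_[np.sin(Y),-np.cos(Y)];Yv=np.r_[np.cos(Y),np.sin(Y)]
for v in range(100,330,2):
    for u in range(220,420,2):
        if D[v,u]>0:
            o,r=ray(w,u,v); q=o+r*D[v,u]
            a,b=(q[:2]-MID)@X,(q[:2]-MID)@Yv
            if abs(a)<.031 and abs(b)<.074 and abs(q[2]-.134)<.01: P.append((a,b,q[2]))
P=np.array(P); A=np.c_[P[:,:2],np.ones(len(P))]; c=np.linalg.lstsq(A,P[:,2],rcond=None)[0]
print(len(P),"tilt deg x,y",np.degrees(c[:2]).round(2),"z",c[2].round(4),P[:,1].min(),P[:,1].max(),arm.current_dq().round(3),arm.current_time())
```

```text
4327 tilt deg x,y [-0.18  0.35] z 0.1347 -0.008825110125562433 0.07395382891125216 [ 0.021 -0.036 -0.06  -0.047  0.04   0.03 ] 18.5833
```

Level within 0.4°, holder top at 0.1347 m (underside about 100 mm above the seat), and still.

```bash
python3 -c "
from station import arm
print(arm.hand_in())"
```

```text
the job is handed in; nothing more can be done
None
```

The keeper is swung clear, and the holder is held level and still about 10 cm above its seat with all three pins standing; the job was handed in at about 19 s of the 43 s allowed.

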